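# Clamp a lens in the bench jig

### The arm

A 6-joint arm with a two-finger parallel gripper is mounted at the origin on a cart in front of the work surface, level with it; the furniture and walls round the work are solid. World frame = base frame: x ahead of the robot, y to its left, z up, the work surface at z = 0. Lengths are in m, angles in rad, forces in N, time in s.
With the tool pointing down it reaches from about 0.35 to 0.85 m from the base axis. Payload 8.1 kg.
Tool frame: the origin (TCP) lies between the finger pads; the fingertips stand nose_length ahead of it and the grasp point (between the pads) lies 2 mm behind it (nose_length is the distance from the TCP to the fingertips, in m); z points along the fingers, x is the direction in which the jaws open and shut, and the axes are right-handed (so a half turn about z gives the same grasp; the last joint's range is limited). The gripper opens to 93 mm and grips with 3 to 60 N. Pads are 15 mm wide; open, the fingers measure 128 mm over their backs; the gripper's body (75 mm by 188 mm) begins 65 mm behind the grasp point.
Start: joints at [1.14, 0.13, 1.488, -0, 1.523, -0.085], TCP at [0.203, 0.564, 0.205] pointing down, gripper open.
Joint ranges: [-2.96, 2.96], [-0.89, 2.26], [0.02, 2.5], [-1.34, 4.48], [0, 2.73], [-2.66, 2.66]. Speed limits (rad/s): [2.39, 2.39, 2.79, 3.14, 3.14, 3.14].

### API

Orientations are given as a rotation vector (axis times angle).
In Python, from plant import * gives the robot as it stands.
- The arm moves only by the tool carry_out, never from a script. Its argument "steps" is a list of rows, each an object with "xyz": the shift along the world's x, y, z in cm, a list of three; "rot": the turn, a rotation vector about the world's x, y, z in degrees, a list of three. In form: [{"xyz": [tx, ty, tz], "rot": [rx, ry, rz]}, ...]. A call has 1 to 10 rows; each row is the pose to reach, as a shift and turn from the pose commanded when the call began; what a row does not reach only later rows make up. A row lasts 1/10 s, in which the tool goes at most 50 mm and 8.59 degrees, less where a joint would pass 70% of its speed; a pose out of reach is approached as far as the arm can. A call with a gripper value outside its range is refused whole. "grip" is the opening, from 0 (shut) to 1 (fully open), set as the call begins (left out, the last holds). The fingers move at their own pace and stop on an object; "force" is the grip in N (left out, the last holds). Time passes only in rows, so rows that repeat a pose let the fingers close. It gives the time, the measured TCP pose, the force and the opening at its end, in the units of the state.
- read_state(): the state, without advancing time (a new reading comes with each control period).
- read_camera(name): name is "scene" or "top" or "wrist"; returns the picture (384x512x3 uint8, red, green, blue); there is no depth.
- calibration(name): a dict with "fov_y" (degrees; the focal length in pixels is half the picture's height over the tangent of half this angle, whatever the lens; pixels are square), "cx", "cy" (the principal point, pixels), "xyz" and "attitude" of the camera in the world. Camera axes: x right, y down, z forward; pixel columns grow to the right and rows downward; lengths in m; the calibration is good to about 2 mm. A picture is of the moment at which its call begins: read the wrist's pose just before it. calibration takes no time and is no camera call; for the wrist camera it gives the pose at the moment of the call.
- close_job(): hands the job in, once; it reports no verdict.
The state is a dict: "t": time; "q": joint angles; "dq": joint speeds; "joint_torque": joint torques, N m; "tool_pos": TCP position; "orientation": TCP orientation; "force": force on the tool from outside, world axes, zero at the start; "wrist_torque": the same for the moment, N m; "opening": finger opening in m.
Only numpy, scipy, OpenCV 4.12 (cv2) and the standard library are available. Lean on these libraries where they do the work, as an engineer would, in place of code of your own. Each camera call takes 0.05 s, during which the arm holds its last target.

### The job

Push the lens pallet along its guide rails until it sits fully home against the end stop of the jig, then push the toggle lever over until it snaps and its rubber pad clamps the lens. Only push: the pallet must not be lifted or tipped, and leave the bottle, the roll and the small block beside the jig where they are.

Things in the scene. Friction and masses are not known exactly. Their poses are not given: they have to be found in the camera images.
- lens_jig: fixed aluminium plate, 210 (x) x 160 (y) x 12 mm thick, on the worktop. Origin on the worktop, mid-length; plate from y = -105 to +55 mm. +x runs along the channel to the end stop, away from the robot; +y left; z up. Two steel guide rails along x, inner faces at y = -37 and +37 mm, x = -100 to +90 mm, tops at z = 22 mm. The toggle clamp stands right (-y) of the channel.
- jig_stop (a point): middle of the near face of the end stop, a steel bar across the channel, at jig x = +80, y = 0, z = 22 mm; the bar's top is at z = 32 mm.
- clamp_pivot (a point): the lever's pivot, at jig x = +45, y = -78, z = 58 mm; its axis is parallel to the jig's x. It is held by a steel bracket, 44 (x) x 34 (y) mm, top at z = 66 mm.
- lens_pallet: loose grey block, 100 (x) x 70 (y) x 20 mm, 0.25 to 0.5 kg, flat on the jig plate between the rails (2 mm play each side), a clear lens blank (62 mm wide, 6 mm thick) fixed on top. Origin: centre of its underside, 12 mm above the worktop. Its near face, 50 mm to -x of the origin, is the one to push. It starts 40 to 80 mm short; home its origin is at jig x = +30 mm.
- clamp_lever (a joint): lever angle, rad: 0 = open (handle leans 0.5 rad outwards, to jig -y; clamp arm up), about 1.0 = closed (handle leans 0.5 rad inwards, to +y; arm level, pad on the lens). An over-centre spring drives it to the nearer end: dead centre at 0.5, handle upright. About 8 N at the handle's end starts it, less towards centre; past centre it snaps over by itself.
- clamp_knob (a point): centre of the round end of the lever's black grip (22 mm thick, 43 mm of it along the lever), 90 mm from the pivot. Open: 43 mm outwards (jig -y) of the pivot, 137 mm above the worktop; upright: 148 mm above it; closed: 43 mm inwards (+y), 137 mm above it. Push it from its -y side towards +y, rising with its arc.
- spray_bottle: lens cleaner spray bottle, 42 mm across, 140 mm tall, standing left of the jig; origin at the centre of its foot. Leave alone.
- pad_roll: roll of blocking pads, 62 mm across, 26 mm high, lying left of the jig; origin at the centre of its underside. Leave alone.
- edging_block: small black lens holding block, 26 mm across, 16 mm high, right of the near end of the jig; origin at the centre of its underside. Leave alone.
- clamp_pad (a point): middle of the face of the rubber pad (20 mm across) under the end of the clamp arm, 72 mm from the pivot. Open it is raised, about 108 mm above the worktop (arm's end about 128 mm); closed it is pressed on the middle of the lens, 38 mm above the worktop.
Not all that is in view belongs to the job. There is more than one size of the lens_pallet; the one meant has the size given above.

How it is judged:
By the outcome, as a careful person would: the job done as asked, in the order asked, and still so for the second after the job is handed in, with the robot touching nothing.
It also fails if it takes over 48 s, if anything falls off the work surface, if the arm or the gripper's body presses on something with over 40 N, if the wrist force passes 120 N, or if a joint passes its speed limit or range.

## Working session

There is one attempt and no reset: what is moved stays moved. The work goes in short steps, Python scripts to look and compute and a tool call to move; the robot and the scene stay as the last step left them, time stands still between calls to the robot, and variables do not carry over. Pictures are saved under pics/ and viewed, and the job is handed in when it is done.

Besides the shell and the picture viewer there is one more tool, called after "Call:" as name(argument=value, ...), one argument or row to a line, values as JSON. carry_out: Moves the arm, as the interface text tells. Its arguments: {"type":"object","properties":{"steps":{"type":"array","items":{"type":"object","properties":{"xyz":{"type":"array","items":{"type":"number"}},"rot":{"type":"array","items":{"type":"number"}}}}},"grip":{"type":"number"},"force":{"type":"number"}},"required":["steps"]}

```bash
ls; mkdir -p pics
python3 - <<'E'
from plant import *
import cv2
print(read_state())
for n in ["scene","top","wrist"]:
    print(n,calibration(n))
    im=read_camera(n); cv2.imwrite(f"pics/{n}0.png",im[:,:,::-1])
try: print(nose_length)
except Exception as e: print(e)
E
```

```text
pics
{'t': 0.0, 'q': array([ 1.13959299e+00,  1.31187565e-01,  1.48925801e+00, -2.67361065e-05,
        1.52298845e+00, -8.53861408e-02]), 'dq': array([-2.41275131e-03,  4.42548747e-05, -1.56774172e-03, -1.46313329e-03,
       -7.46703136e-04, -3.47425302e-04]), 'joint_torque': array([ 5.42125617e-04, -5.59836388e+01, -4.91762745e+01,  7.68910185e-02,
        3.51086352e-02, -2.18580499e-04]), 'tool_pos': array([0.20311429, 0.56395121, 0.20408338]), 'orientation': array([ 2.56973296e+00,  1.80557658e+00, -2.47796377e-03]), 'force': array([ 0.29494768, -0.11884279, -0.48867123]), 'wrist_torque': array([-0.00974545, -0.05294338, -0.01547752]), 'opening': 0.09277899462998478}
scene {'fov_y': 49.92638781289956, 'cx': 248.99917114306947, 'cy': 191.485275432378, 'xyz': array([ 0.16890611, -0.64745151,  0.60477221]), 'attitude': array([-2.1177826 ,  0.62829289, -0.30164136])}
top {'fov_y': 51.42932237519515, 'cx': 251.92113081204545, 'cy': 194.30298949538226, 'xyz': array([ 0.38087199, -0.02033373,  1.05079064]), 'attitude': array([-2.13204832,  2.17917869, -0.21058275])}
wrist {'fov_y': 61.004774070991694, 'cx': 263.001497857195, 'cy': 191.56250092677212, 'xyz': array([0.1252289 , 0.59253416, 0.3846868 ]), 'attitude': array([2.35883157, 1.65841503, 0.24897941])}
0.017
```

View pics/scene0.png

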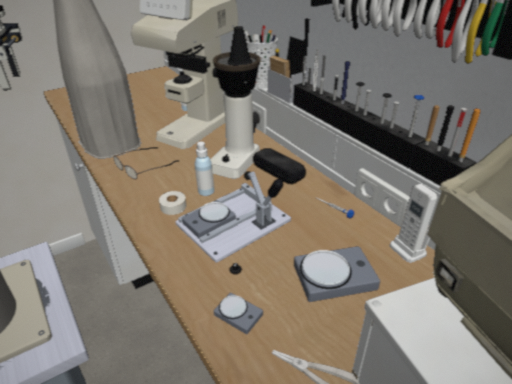

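View pics/top0.png

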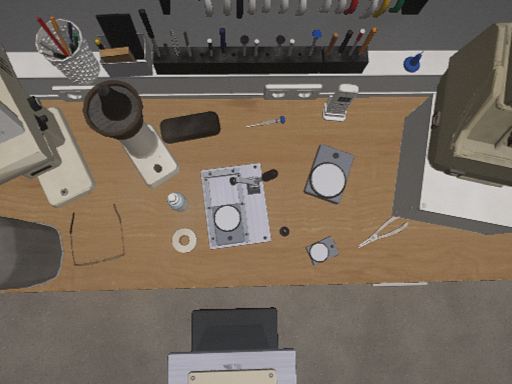

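View pics/wrist0.png

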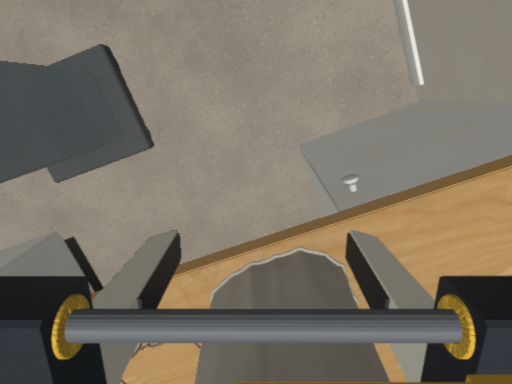

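The top view shows the jig at (203–270, 165–248), with the pallet lens at (228, 218), the bottle at (177, 201), the roll at (184, 240) and the block at (284, 231). There are two decoy pallets at right, and a tall grey object at left, near the arm. I'll build helpers and enlarge the crops.

```bash
cat > h.py <<'E'
import numpy as np, cv2
from scipy.spatial.transform import Rotation as R
from plant import *
def K(c,H=384):
    f=H/2/np.tan(np.radians(c['fov_y'])/2); return f
def ray(c,u,v):
    f=K(c); d=np.array([(u-c['cx'])/f,(v-c['cy'])/f,1.]); return c['xyz'],R.from_rotvec(c['attitude']).apply(d)
def onz(c,u,v,z):
    o,d=ray(c,u,v); return o+d*(z-o[2])/d[2]
def proj(c,p):
    q=R.from_rotvec(c['attitude']).inv().apply(np.array(p)-c['xyz']); f=K(c); return c['cx']+f*q[...,0]/q[...,2],c['cy']+f*q[...,1]/q[...,2]
def tri(c1,uv1,c2,uv2):
    o1,d1=ray(c1,*uv1);o2,d2=ray(c2,*uv2);d1=d1/np.linalg.norm(d1);d2=d2/np.linalg.norm(d2)
    s=np.linalg.lstsq(np.stack([d1,-d2],1),o2-o1,rcond=None)[0]
    a=o1+s[0]*d1;b=o2+s[1]*d2; return (a+b)/2,np.linalg.norm(a-b)
def crop(im,x0,y0,x1,y1,k,name):
    o=cv2.resize(im[y0:y1,x0:x1],None,fx=k,fy=k,interpolation=cv2.INTER_CUBIC); cv2.imwrite(name,o)
E
python3 - <<'E'
from h import *
im=cv2.imread('pics/top0.png'); crop(im,165,150,305,260,5,'pics/topc.png')
im=cv2.imread('pics/scene0.png'); crop(im,150,130,310,265,5,'pics/scenec.png')
c=calibration('top'); print(R.from_rotvec(c['attitude']).as_matrix().round(2))
for p in [(0,220),(60,225),(60,285),(0,290)]: print(p,onz(c,*p,0))
E
```

```text
[[-0.02 -0.99  0.16]
 [-1.    0.02 -0.04]
 [ 0.03 -0.16 -0.99]]
(0, 220) [0.49315691 0.59222365 0.        ]
(60, 225) [0.47687871 0.4389184  0.        ]
(60, 285) [0.32450161 0.43129016 0.        ]
(0, 290) [0.31618275 0.57932866 0.        ]
```

View pics/topc.png

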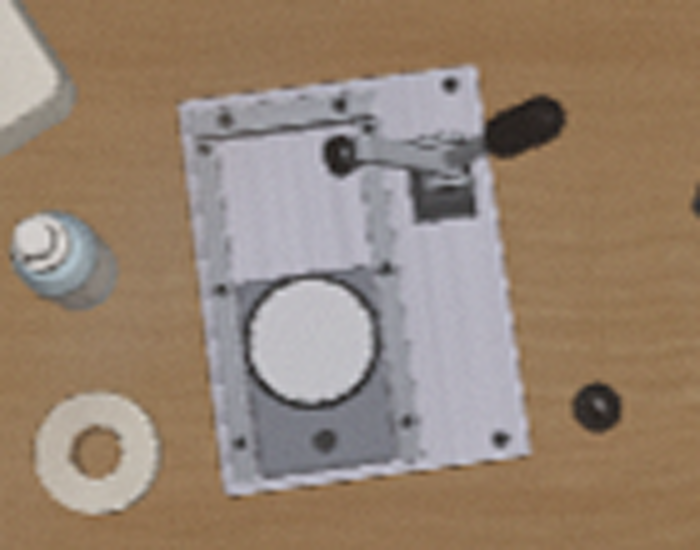

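View pics/scenec.png

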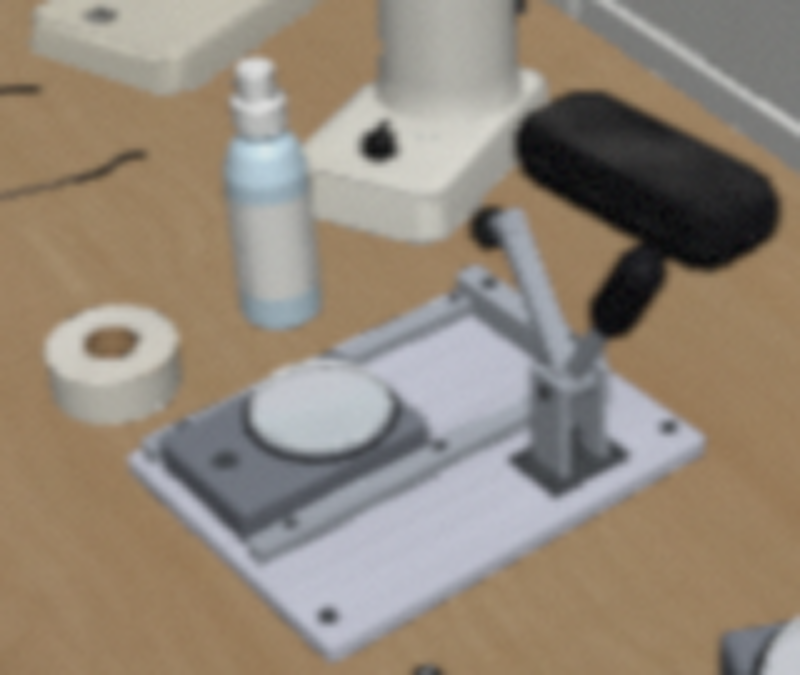

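Run:
```python
from h import *
c=calibration('top'); s=calibration('scene')
T=lambda u,v:(165+u/5-.4,150+v/5-.4)
S=lambda u,v:(150+u/5-.4,130+v/5-.4)
cor={'fl':(182,104),'fr':(474,68),'nr':(529,453),'nl':(229,494)}
P={k:onz(c,*T(*v),.012) for k,v in cor.items()}
for k in P: print(k,P[k].round(4))
d=lambda a,b:np.linalg.norm(P[a]-P[b])
print('w',d('fl','fr'),d('nl','nr'),'l',d('fl','nl'),d('fr','nr'))
ctr=sum(P.values())/4
ex=(P['fl']-P['nl']+P['fr']-P['nr']);ey=(P['fl']-P['fr']+P['nl']-P['nr'])
print('yaw',np.degrees(np.arctan2(ex[1],ex[0])),np.degrees(np.arctan2(-ey[0],ey[1])))
for k,v in {'nl':(132,460),'nr':(335,655),'fr':(703,440)}.items(): print('scene',k,onz(s,*S(*v),.012 if k=='nl' else .006 if k=='nr' else .012).round(4))
print('lens',onz(c,*T(312,341),.038))
for n,v,z in [('palL',(258,477),.032),('palR',(396,462),.032),('fL',(238,278),.032),('block',(597,408),.016),('roll',(97,453),.026)]: print(n,onz(c,*T(*v),z).round(4))
print('knob tri',tri(c,T(545,117),s,S(645,265)))
print('pad tri',tri(c,T(343,155),s,S(487,228)))
print('bottle cap',tri(c,T(36,238),s,S(255,72)))
print(R.from_rotvec(read_state()['orientation']).as_matrix().round(3))
```

```text
fl [0.6129 0.0728 0.012 ]
fr [ 0.63   -0.0829  0.012 ]
nr [ 0.4245 -0.1058  0.012 ]
nl [0.4071 0.0497 0.012 ]
w 0.15663264160126503 0.15643904620736648 l 0.2070746190154744 0.2067123903904523
yaw 6.397663881533366 6.322845572426911
scene nl [0.4075 0.0478 0.012 ]
scene nr [ 0.4271 -0.1043  0.006 ]
scene fr [ 0.6293 -0.083   0.012 ]
lens [0.48265279 0.00517391 0.038     ]
palL [0.4148 0.0336 0.032 ]
palR [ 0.4207 -0.0363  0.032 ]
fL [0.5165 0.0428 0.032 ]
block [ 0.4468 -0.1416  0.016 ]
roll [0.429  0.1155 0.026 ]
knob tri (array([ 0.57478735, -0.10757698,  0.14265687]), np.float64(0.0002584620169263736))
pad tri (array([ 0.56258746, -0.01216543,  0.11298628]), np.float64(0.0032558001638170004))
bottle cap (array([0.522883  , 0.12894711, 0.13696484]), np.float64(0.00023697002668455783))
[[ 0.339  0.941 -0.001]
 [ 0.941 -0.339 -0.001]
 [-0.001 -0.    -1.   ]]
```

Call:
carry_out(
  steps=[
    {"xyz": [0, -3, 0], "rot": [0, 0, 3]},
    {"xyz": [0, -7, 0], "rot": [0, 0, 8]},
    {"xyz": [0, -12, 0], "rot": [0, 0, 14]},
    {"xyz": [1, -16.5, 0], "rot": [0, 0, 20]},
    {"xyz": [2.5, -21, 0], "rot": [0, 0, 26.2]},
    {"xyz": [4.5, -25.5, 0], "rot": [0, 0, 26.2]},
    {"xyz": [6.5, -30, 0], "rot": [0, 0, 26.2]},
    {"xyz": [8.5, -34.5, 0], "rot": [0, 0, 26.2]},
    {"xyz": [10.5, -39, 0], "rot": [0, 0, 26.2]},
    {"xyz": [10.5, -39, 0], "rot": [0, 0, 26.2]},
  ],
  grip=0,
)

```text
t: 1.15
tool_pos: [0.3106, 0.1692, 0.2051]
orientation: [2.104, 2.33, -0.001]
force: [-0.1, 0.4, 0.1]
opening: 0.0175
```

Call:
carry_out(
  steps=[
    {"xyz": [2, -4.5, 0], "rot": [0.4, -3.5, 0]},
    {"xyz": [4, -9, 0], "rot": [0.8, -7.4, 0]},
    {"xyz": [6, -13.5, -1], "rot": [1.2, -11, 0]},
    {"xyz": [8, -18.3, -3], "rot": [1.66, -14.9, 0]},
    {"xyz": [8, -18.3, -7], "rot": [1.66, -14.9, 0]},
    {"xyz": [8, -18.3, -11], "rot": [1.66, -14.9, 0]},
    {"xyz": [8, -18.3, -12], "rot": [1.66, -14.9, 0]},
    {"xyz": [8, -18.3, -12], "rot": [1.66, -14.9, 0]},
  ],
)

```text
t: 1.95
tool_pos: [0.387, -0.0076, 0.0835]
orientation: [1.971, 2.205, 0.288]
force: [1.2, 0.4, 0.4]
opening: 0.0005
```

Run:
```python
from h import *
s=read_state(); print(s['tool_pos'],s['q'],s['force'],s['opening']); m=R.from_rotvec(s['orientation']).as_matrix();print(m.round(3))
print('tip',s['tool_pos']+.017*m[:,2])
for n in ["scene","wrist"]:
    im=read_camera(n)[:,:,::-1].copy(); cv2.imwrite(f"pics/{n}1.png",im)
    if n=="scene": crop(im,130,100,310,265,4,'pics/s1c.png')
```

```text
[ 0.38695225 -0.00759197  0.08354862] [-0.24541018 -0.78216981  2.45633506  0.09645196  1.22702167 -1.94974673] [1.16020157 0.36585039 0.44854255] 0.0004617434449433473
[[-0.112  0.961  0.253]
 [ 0.994  0.108  0.03 ]
 [ 0.001  0.255 -0.967]]
tip [ 0.39126054 -0.00708206  0.06711151]
```

View pics/s1c.png

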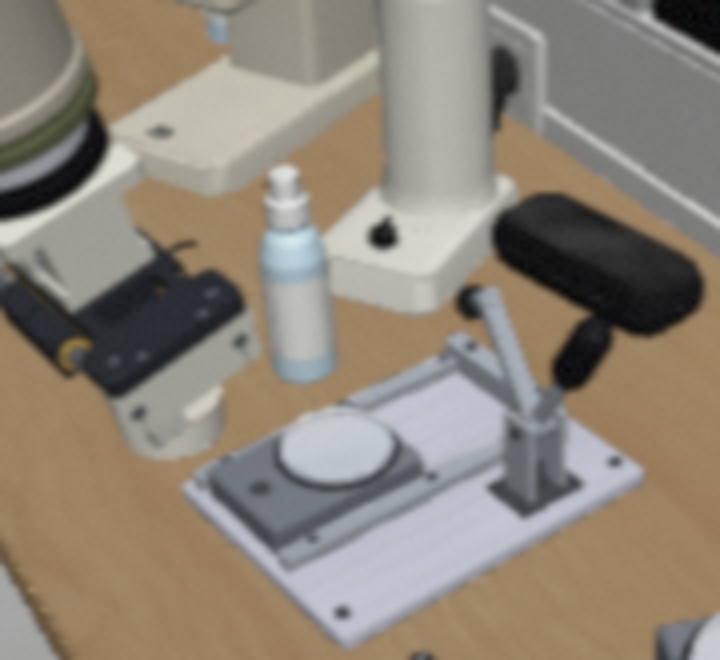

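View pics/wrist1.png

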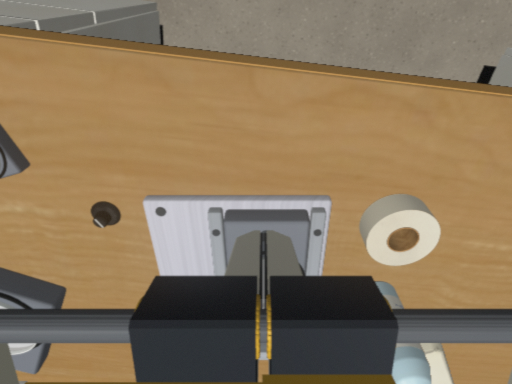

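Call:
carry_out(
  steps=[
    {"xyz": [0, 0, -2], "rot": [0, 0, 0]},
    {"xyz": [0, 0, -4], "rot": [0, 0, 0]},
    {"xyz": [0, 0, -4.9], "rot": [0, 0, 0]},
    {"xyz": [0, 0, -4.9], "rot": [0, 0, 0]},
    {"xyz": [0, 0, -4.9], "rot": [0, 0, 0]},
  ],
)

```text
t: 2.55
tool_pos: [0.3923, -0.0086, 0.0387]
orientation: [1.969, 2.203, 0.288]
force: [0.6, 0.6, 0.5]
opening: 0.0006
```

Run:
```python
from h import *
s=read_state(); print(s['tool_pos'],s['q'],s['force'],s['opening']); m=R.from_rotvec(s['orientation']).as_matrix();print(m.round(3))
print('tip',s['tool_pos']+.017*m[:,2])
for n in ["scene"]:
    im=read_camera(n)[:,:,::-1].copy(); cv2.imwrite(f"pics/{n}2.png",im)
    if n=="scene": crop(im,130,140,280,265,5,'pics/s2c.png')
```

```text
[ 0.3922884  -0.00857565  0.03871717] [-0.24327836 -0.69610381  2.49433209  0.10049404  1.1010102  -1.96111176] [0.57923326 0.64967581 0.51141247] 0.0005963099718325473
[[-0.112  0.96   0.255]
 [ 0.994  0.108  0.029]
 [-0.     0.257 -0.966]]
tip [ 0.39663114 -0.00808659  0.02228849]
```

View pics/s2c.png

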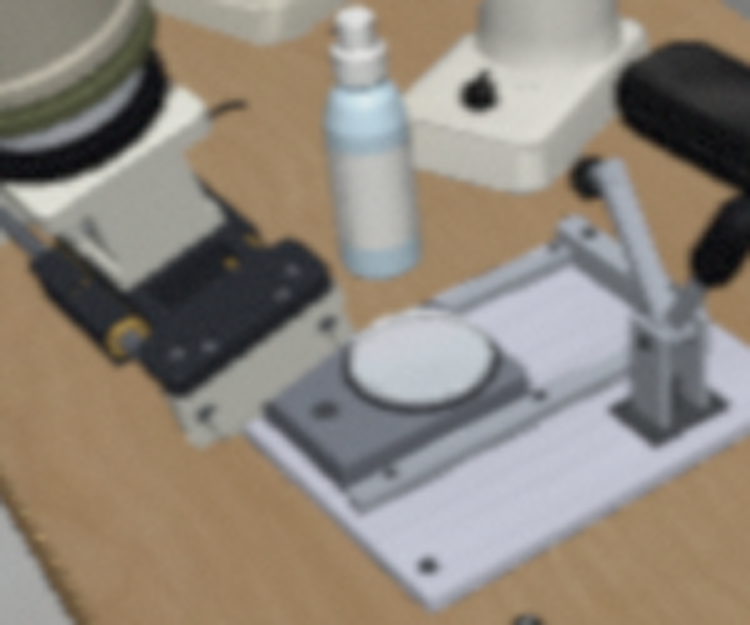

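Call:
carry_out(
  steps=[
    {"xyz": [1.0, 0.1, 0], "rot": [0, 0, 0]},
    {"xyz": [1.0, 0.1, 0], "rot": [0, 0, 0]},
    {"xyz": [1.0, 0.1, 0], "rot": [0, 0, 0]},
  ],
)

```text
t: 2.9
tool_pos: [0.4016, -0.0077, 0.0379]
orientation: [1.97, 2.203, 0.287]
force: [-0.6, -0.3, 0.0]
opening: 0.0004
```

Run:
```python
from h import *
s=read_state(); print(s['tool_pos'],s['q'],s['force']); m=R.from_rotvec(s['orientation']).as_matrix()
t=s['tool_pos']+.017*m[:,2]; a=np.radians(6.36); d=t[:2]-[.5158,.0083]; print('tip',t,'jig',d@[np.cos(a),np.sin(a)],d@[-np.sin(a),np.cos(a)], m[:,2])
```

```text
[ 0.40155069 -0.0077221   0.03787502] [-0.23273247 -0.64754363  2.46852625  0.09856291  1.07825833 -1.95155533] [-0.55059656 -0.2842445   0.03236057]
tip [ 0.40587794 -0.00723292  0.02144226] jig -0.11096620823455361 -0.0032606948763611796 [ 0.25454425  0.02877516 -0.96663293]
```

Call:
carry_out(
  steps=[
    {"xyz": [0, 0, -0.3], "rot": [0, 0, 0]},
    {"xyz": [0.5, 0.06, -0.3], "rot": [0, 0, 0]},
    {"xyz": [1.0, 0.11, -0.3], "rot": [0, 0, 0]},
    {"xyz": [1.5, 0.17, -0.3], "rot": [0, 0, 0]},
    {"xyz": [2.0, 0.22, -0.3], "rot": [0, 0, 0]},
    {"xyz": [2.5, 0.28, -0.3], "rot": [0, 0, 0]},
    {"xyz": [3.0, 0.33, -0.3], "rot": [0, 0, 0]},
  ],
)

```text
t: 3.6
tool_pos: [0.4317, -0.0043, 0.0341]
orientation: [1.97, 2.204, 0.287]
force: [0.4, 0.7, -0.4]
opening: 0.0005
```

```bash
cat > st.py <<'E'
from h import *
s=read_state(); print(s['t'],s['tool_pos'],s['force'].round(2),s['dq'].round(3)); m=R.from_rotvec(s['orientation']).as_matrix()
t=s['tool_pos']+.017*m[:,2]; a=np.radians(6.36); d=t[:2]-[.5158,.0083]; print('tip',t,'jig',d@[np.cos(a),np.sin(a)],d@[-np.sin(a),np.cos(a)], m[:,2])
E
cat > sh.py <<'E'
import sys
from h import *
n,k=sys.argv[1:3]; b=list(map(int,sys.argv[3:8]))
im=read_camera(n)[:,:,::-1].copy(); crop(im,*b,k)if 0 else crop(im,b[0],b[1],b[2],b[3],b[4],f'pics/{k}.png')
E
python3 st.py; python3 sh.py scene s3c 150 130 310 265 5
```

```text
3.6 [ 0.43170496 -0.00430433  0.03406412] [ 0.39  0.73 -0.44] [ 0.046  0.208 -0.134 -0.008 -0.078  0.042]
tip [ 0.43602099 -0.00381265  0.01762849] jig -0.08062979080412114 -0.0032005745227794906 [ 0.25388399  0.0289221  -0.96680217]
```

View pics/s3c.png

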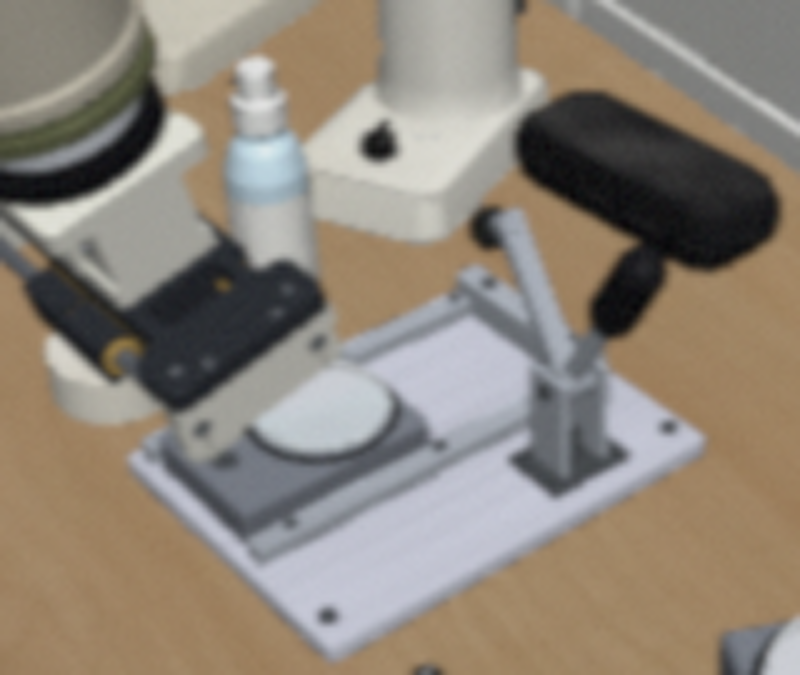

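```bash
python3 st.py
python3 - <<'E'
from h import *
c=calibration('scene'); a=np.radians(6.36)
def J(x,y,z): return np.array([.5158+x*np.cos(a)-y*np.sin(a),.0083+x*np.sin(a)+y*np.cos(a),z])
for p in [(-.081,-.003,.018),(-.0985,0,.032),(-.0985,-.035,.032),(-.0985,.035,.032)]:
    u,v=proj(c,J(*p)); print(p,(u-150)*5,(v-130)*5)
w=calibration('wrist'); 
im=read_camera('wrist')[:,:,::-1].copy()
for p in [(-.081,-.003,.018),(-.0985,-.035,.032),(-.0985,.035,.032)]:
    u,v=proj(w,J(*p)); print(u,v); cv2.circle(im,(int(u),int(v)),2,(0,0,255),-1)
cv2.imwrite('pics/w3.png',im)
E
python3 sh.py top t3c 165 150 305 260 5
```

```text
3.65 [ 0.43229976 -0.00434888  0.03428966] [0.51 0.81 0.86] [-0.007 -0.021  0.014  0.001  0.013 -0.007]
tip [ 0.43662695 -0.00385848  0.01785691] jig -0.08003263732666854 -0.0033132457286634692 [ 0.25454028  0.02884712 -0.96663183]
(-0.081, -0.003, 0.018) 236.69908936109636 487.4193060048907
(-0.0985, 0, 0.032) 195.7127512045004 476.20703431921584
(-0.0985, -0.035, 0.032) 240.5286746349958 517.793776770854
(-0.0985, 0.035, 0.032) 153.1008285283086 436.6654848417798
263.50106414294 221.724217903518
209.04008962908847 212.44247036750963
328.3361777157004 212.5157280132017
```

View pics/w3.png

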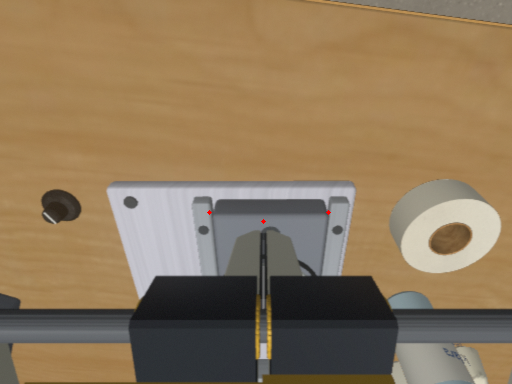

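View pics/t3c.png

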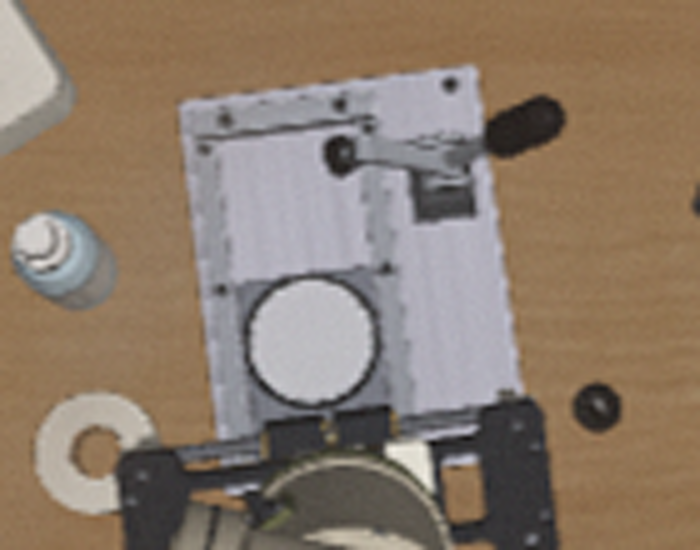

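Run:
```python
from h import *
import plant
print(plant.nose_length)
s=read_state(); w=calibration('wrist'); m=R.from_rotvec(s['orientation']).as_matrix()
for sz in (-.02,-.01,0,.01,.017):
  for y in (-.01,0,.01):
    u,v=proj(w,s['tool_pos']+sz*m[:,2]+y*m[:,1]); print(sz,y,round(u,1),round(v,1))
```

```text
0.017
-0.02 -0.01 263.0 232.4
-0.02 0 263.0 249.2
-0.02 0.01 263.0 265.5
-0.01 -0.01 263.0 225.0
-0.01 0 263.0 241.1
-0.01 0.01 263.0 256.7
0 -0.01 263.0 218.4
0 0 263.0 233.8
0 0.01 263.0 248.7
0.01 -0.01 263.0 212.4
0.01 0 263.0 227.1
0.01 0.01 263.0 241.5
0.017 -0.01 263.0 208.5
0.017 0 263.0 222.8
0.017 0.01 263.0 236.8
```

Run:
```python
import cv2
im=cv2.imread('pics/w3.png'); cv2.imwrite('pics/w3z.png',cv2.resize(im[180:290,190:340],None,fx=5,fy=5,interpolation=cv2.INTER_CUBIC))
```

```text
(no output)
```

View pics/w3z.png

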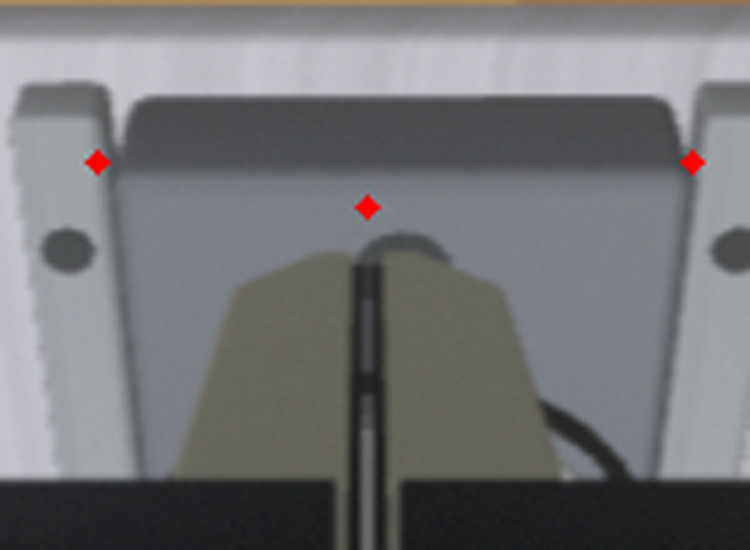

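The pallet hasn't moved (lens still at (312, 341) in the top crop). The wrist view has the fingertips over the pallet top at row 230, where I predicted 222. So they reach less far than nose_length says. I'll back off, reduce the tilt and find the true tip height.

Call:
carry_out(
  steps=[
    {"xyz": [0, 0, 2], "rot": [0, 0, 0]},
    {"xyz": [-1, -0.11, 3], "rot": [-0.3, 3, 0]},
    {"xyz": [-2.5, -0.28, 3], "rot": [-0.6, 6, 0]},
    {"xyz": [-4.2, -0.47, 3], "rot": [-0.88, 7.95, 0]},
    {"xyz": [-4.2, -0.47, 1], "rot": [-0.88, 7.95, 0]},
    {"xyz": [-4.2, -0.47, -0.5], "rot": [-0.88, 7.95, 0]},
    {"xyz": [-4.2, -0.47, -0.5], "rot": [-0.88, 7.95, 0]},
    {"xyz": [-4.2, -0.47, -0.5], "rot": [-0.88, 7.95, 0]},
  ],
)

```text
t: 4.55
tool_pos: [0.3889, -0.0091, 0.0292]
orientation: [2.04, 2.281, 0.136]
force: [0.6, 0.3, 0.8]
opening: 0.0006
```

```bash
python3 st.py
python3 - <<'E'
from h import *
im=read_camera('wrist')[:,:,::-1].copy(); crop(im,140,150,400,300,3,'pics/w4.png')
E
python3 sh.py scene s4c 130 140 280 265 5; python3 -c "
from h import *
print(read_state()['q'])"
```

```text
4.55 [ 0.3889092  -0.00905765  0.02915383] [0.56 0.34 0.83] [-0.001 -0.009 -0.019  0.     0.    -0.001]
tip [ 0.39089871 -0.00882105  0.0122723 ] jig -0.12602917087565862 -0.0031797222827069592 [ 0.11703026  0.01391791 -0.99303082]
[-0.19188047 -0.47232588  2.35532131  0.03953084  1.14429065 -1.88843148]
```

View pics/w4.png

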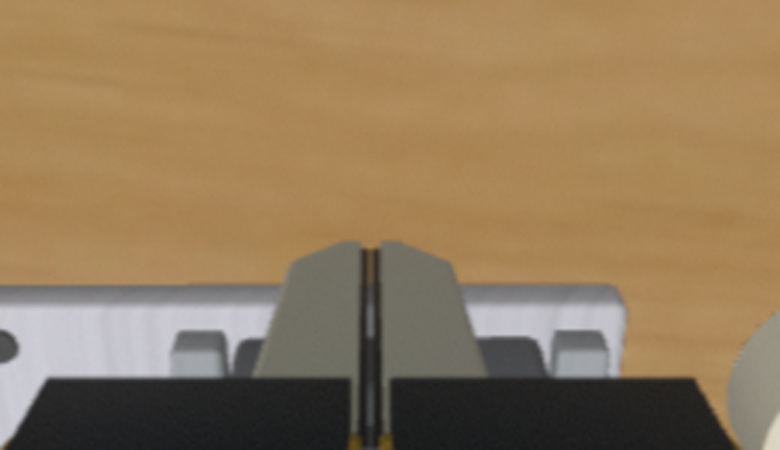

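View pics/s4c.png

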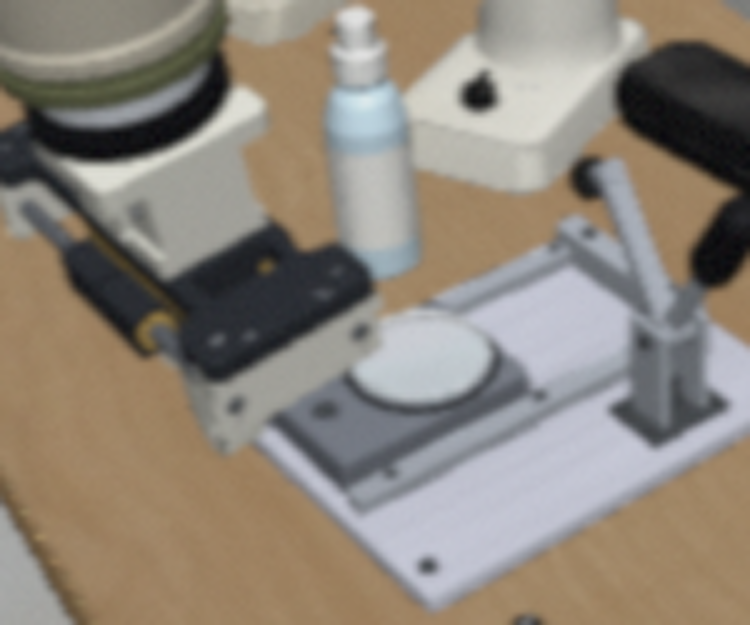

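Call:
carry_out(
  steps=[
    {"xyz": [0, 0, -0.4], "rot": [0, 0, 0]},
    {"xyz": [0, 0, -0.8], "rot": [0, 0, 0]},
    {"xyz": [0, 0, -0.8], "rot": [0, 0, 0]},
  ],
)

```text
t: 4.95
tool_pos: [0.3889, -0.009, 0.0206]
orientation: [2.04, 2.281, 0.136]
force: [-0.6, 0.8, -0.8]
opening: 0.0006
```

Call:
carry_out(
  steps=[
    {"xyz": [0, 0, -0.3], "rot": [0, 0, 0]},
    {"xyz": [0, 0, -0.3], "rot": [0, 0, 0]},
  ],
)

```text
t: 5.15
tool_pos: [0.389, -0.009, 0.0177]
orientation: [2.04, 2.281, 0.136]
force: [0.3, -0.0, 0.2]
opening: 0.0006
```

Call:
carry_out(
  steps=[
    {"xyz": [0, 0, -0.2], "rot": [0, 0, 0]},
    {"xyz": [0, 0, -0.2], "rot": [0, 0, 0]},
  ],
)

```text
t: 5.35
tool_pos: [0.3891, -0.0091, 0.0159]
orientation: [2.04, 2.281, 0.136]
force: [-0.5, 0.6, -0.7]
opening: 0.0005
```

Call:
carry_out(
  steps=[
    {"xyz": [0, 0, -0.2], "rot": [0, 0, 0]},
    {"xyz": [0, 0, -0.2], "rot": [0, 0, 0]},
  ],
)

```text
t: 5.55
tool_pos: [0.3891, -0.0091, 0.0139]
orientation: [2.04, 2.281, 0.136]
force: [-1.3, 0.5, 0.8]
opening: 0.0005
```

Call:
carry_out(
  steps=[
    {"xyz": [0, 0, -0.2], "rot": [0, 0, 0]},
    {"xyz": [0, 0, -0.2], "rot": [0, 0, 0]},
  ],
)

```text
t: 5.75
tool_pos: [0.3891, -0.0091, 0.0118]
orientation: [2.04, 2.281, 0.136]
force: [-0.2, -0.3, -0.5]
opening: 0.0004
```

Call:
carry_out(
  steps=[
    {"xyz": [0, 0, -0.2], "rot": [0, 0, 0]},
    {"xyz": [0, 0, -0.2], "rot": [0, 0, 0]},
  ],
)

```text
t: 5.95
tool_pos: [0.3891, -0.0091, 0.0098]
orientation: [2.04, 2.281, 0.136]
force: [-0.2, 0.3, -0.6]
opening: 0.0006
```

```bash
python3 st.py
python3 - <<'E'
from h import *
im=read_camera('wrist')[:,:,::-1].copy(); crop(im,140,150,400,300,3,'pics/w5.png')
E
python3 sh.py scene s5c 130 140 280 265 5
```

```text
5.95 [ 0.38906693 -0.00906395  0.00983258] [-0.16  0.28 -0.6 ] [-0.001 -0.002 -0.002  0.     0.007  0.001]
tip [ 0.39106459 -0.00882877 -0.007048  ] jig -0.12586516786007762 -0.003205774012236894 [ 0.11750914  0.01383371 -0.99297544]
```

View pics/w5.png

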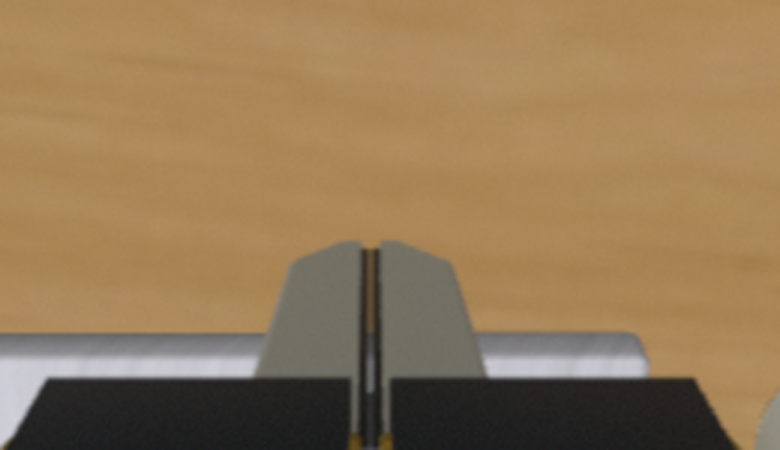

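View pics/s5c.png

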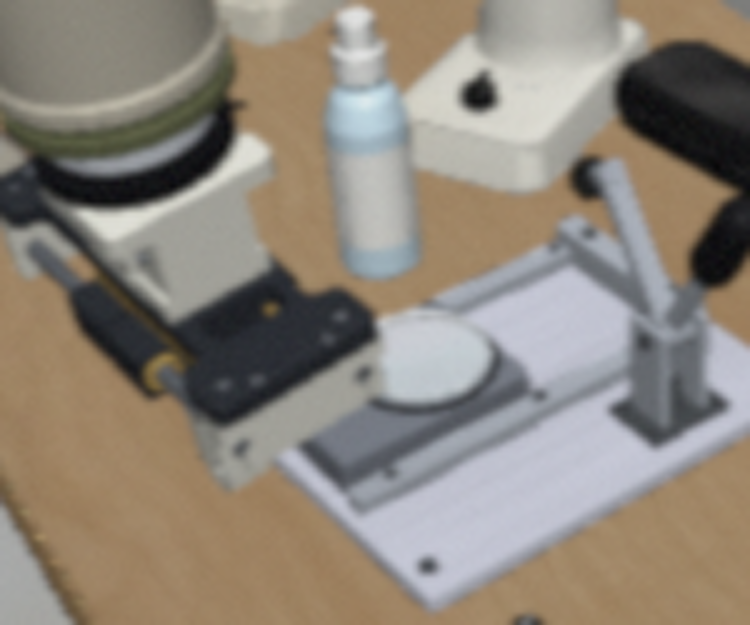

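Call:
carry_out(
  steps=[
    {"xyz": [0, 0, -0.3], "rot": [0, 0, 0]},
    {"xyz": [0, 0, -0.3], "rot": [0, 0, 0]},
  ],
)

```text
t: 6.25
tool_pos: [0.389, -0.009, 0.0067]
orientation: [2.04, 2.281, 0.136]
force: [0.5, -0.3, 1.1]
opening: 0.0002
```

Call:
carry_out(
  steps=[
    {"xyz": [0, 0, -0.2], "rot": [0, 0, 0]},
    {"xyz": [0, 0, -0.2], "rot": [0, 0, 0]},
  ],
)

```text
t: 6.45
tool_pos: [0.389, -0.0091, 0.0048]
orientation: [2.04, 2.281, 0.136]
force: [0.2, -0.2, 0.2]
opening: 0.0006
```

Call:
carry_out(
  steps=[
    {"xyz": [0, 0, -0.2], "rot": [0, 0, 0]},
    {"xyz": [0, 0, -0.2], "rot": [0, 0, 0]},
  ],
)

```text
t: 6.65
tool_pos: [0.3891, -0.0091, 0.0028]
orientation: [2.04, 2.281, 0.136]
force: [-0.1, 0.5, -0.0]
opening: 0.0005
```

Call:
carry_out(
  steps=[
    {"xyz": [0, 0, -0.2], "rot": [0, 0, 0]},
    {"xyz": [0, 0, -0.2], "rot": [0, 0, 0]},
  ],
)

```text
t: 6.85
tool_pos: [0.3891, -0.0091, 0.0008]
orientation: [2.04, 2.281, 0.136]
force: [-0.2, 0.5, -0.1]
opening: 0.0005
```

Call:
carry_out(
  steps=[
    {"xyz": [0, 0, -0.2], "rot": [0, 0, 0]},
    {"xyz": [0, 0, -0.2], "rot": [0, 0, 0]},
  ],
)

```text
t: 7.05
tool_pos: [0.3891, -0.0091, -0.0011]
orientation: [2.04, 2.281, 0.136]
force: [-0.3, 0.3, -0.2]
opening: 0.0002
```

Call:
carry_out(
  steps=[
    {"xyz": [0, 0, -0.2], "rot": [0, 0, 0]},
    {"xyz": [0, 0, -0.2], "rot": [0, 0, 0]},
  ],
)

```text
t: 7.25
tool_pos: [0.3891, -0.0091, -0.0032]
orientation: [2.04, 2.281, 0.136]
force: [-0.2, -0.1, -0.1]
opening: 0.0004
```

Call:
carry_out(
  steps=[
    {"xyz": [0, 0, -0.2], "rot": [0, 0, 0]},
    {"xyz": [0, 0, -0.2], "rot": [0, 0, 0]},
  ],
)

```text
t: 7.45
tool_pos: [0.389, -0.0091, -0.0052]
orientation: [2.04, 2.281, 0.136]
force: [0.2, 0.1, -0.4]
opening: 0.0004
```

Call:
carry_out(
  steps=[
    {"xyz": [0, 0, -0.2], "rot": [0, 0, 0]},
    {"xyz": [0, 0, -0.2], "rot": [0, 0, 0]},
  ],
)

```text
t: 7.65
tool_pos: [0.3891, -0.0091, -0.0071]
orientation: [2.04, 2.281, 0.136]
force: [-1.2, -0.8, -0.7]
opening: 0.0004
```

```bash
python3 st.py
python3 - <<'E'
from h import *
im=read_camera('wrist')[:,:,::-1].copy(); crop(im,140,150,400,300,3,'pics/w6.png')
E
python3 sh.py scene s6c 130 140 280 265 5
```

```text
7.65 [ 0.3890728  -0.00906345 -0.00714909] [-1.23 -0.82 -0.75] [-0.002 -0.002 -0.003 -0.001  0.006 -0.001]
tip [ 0.39107015 -0.00882816 -0.02402971] jig -0.12585957587457916 -0.0032057769847115636 [ 0.11749084  0.01384069 -0.99297751]
```

View pics/w6.png

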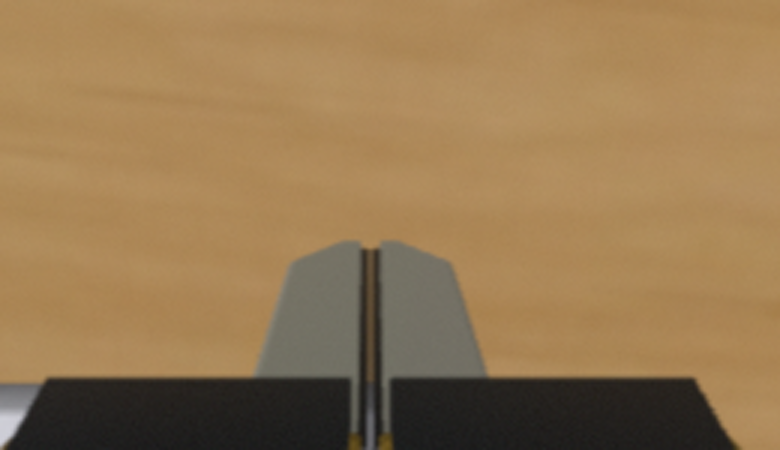

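View pics/s6c.png

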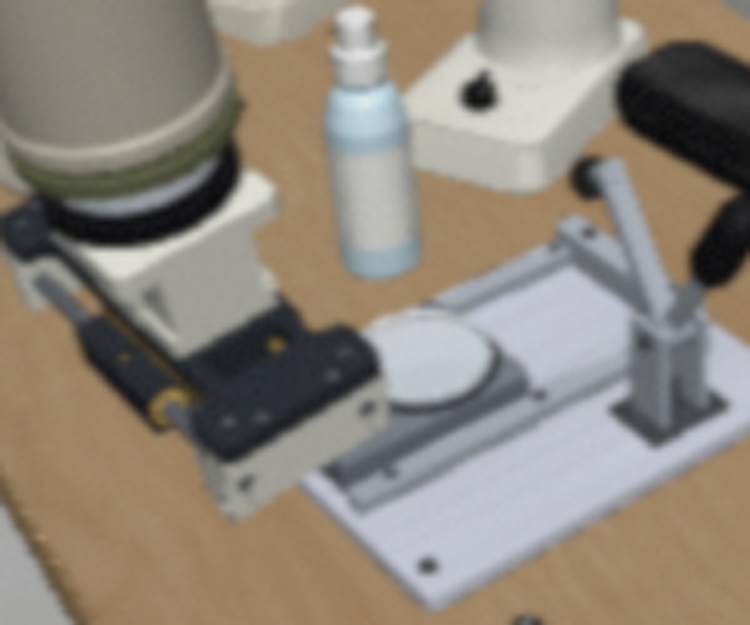

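Run:
```python
from h import *
s=read_state(); c=calibration('scene'); m=R.from_rotvec(s['orientation']).as_matrix(); p=s['tool_pos']
for uv in [(235,515),(382,418),(200,450),(365,335),(215,400)]:
  o,d=ray(c,130+uv[0]/5-.4,140+uv[1]/5-.4)
  for X in (-.094,.094):
    o2=m.T@(o-p); d2=m.T@d; t=(X-o2[0])/d2[0]; print(uv,X,(o2+t*d2).round(4))
```

```text
(235, 515) -0.094 [-0.094  -0.0381 -0.1104]
(235, 515) 0.094 [0.094  0.0265 0.0835]
(382, 418) -0.094 [-0.094   0.0276 -0.1131]
(382, 418) 0.094 [0.094  0.1162 0.0798]
(200, 450) -0.094 [-0.094  -0.043  -0.1473]
(200, 450) 0.094 [0.094  0.0199 0.0332]
(365, 335) -0.094 [-0.094   0.0288 -0.1543]
(365, 335) 0.094 [0.094  0.1179 0.0236]
(215, 400) -0.094 [-0.094  -0.0324 -0.1642]
(215, 400) 0.094 [0.094  0.0344 0.0101]
```

Call:
carry_out(
  steps=[
    {"xyz": [0, 0, -0.2], "rot": [0, 0, 0]},
    {"xyz": [0, 0, -0.2], "rot": [0, 0, 0]},
  ],
)

```text
t: 7.95
tool_pos: [0.3891, -0.0091, -0.0091]
orientation: [2.04, 2.281, 0.136]
force: [-0.7, 1.3, 0.1]
opening: 0.0008
```

Call:
carry_out(
  steps=[
    {"xyz": [0, 0, -0.2], "rot": [0, 0, 0]},
    {"xyz": [0, 0, -0.2], "rot": [0, 0, 0]},
  ],
)

```text
t: 8.15
tool_pos: [0.3891, -0.0091, -0.0112]
orientation: [2.04, 2.281, 0.136]
force: [0.3, -0.5, 0.2]
opening: 0.0006
```

Call:
carry_out(
  steps=[
    {"xyz": [0, 0, -0.2], "rot": [0, 0, 0]},
    {"xyz": [0, 0, -0.2], "rot": [0, 0, 0]},
  ],
)

```text
t: 8.35
tool_pos: [0.3895, -0.0091, -0.0125]
orientation: [2.04, 2.281, 0.136]
force: [-3.7, 0.0, 6.8]
opening: 0.0005
```

Call:
carry_out(
  steps=[
    {"xyz": [0, 0, -0.2], "rot": [0, 0, 0]},
    {"xyz": [0, 0, -0.2], "rot": [0, 0, 0]},
  ],
)

```text
t: 8.55
tool_pos: [0.3897, -0.0091, -0.0128]
orientation: [2.04, 2.282, 0.136]
force: [-18.6, 1.9, 34.0]
opening: 0.0007
```

Contact came at TCP z = −0.012, so the real tips are about 11 mm behind the TCP. I'll correct for that, with the tip at about 15 mm height, and push.

Call:
carry_out(
  steps=[
    {"xyz": [0, 0, 0.8], "rot": [0, 0, 0]},
    {"xyz": [0, 0, 1.65], "rot": [0, 0, 0]},
    {"xyz": [0.5, 0.06, 1.65], "rot": [0, 0, 0]},
    {"xyz": [1.2, 0.13, 1.65], "rot": [0, 0, 0]},
    {"xyz": [2.0, 0.22, 1.65], "rot": [0, 0, 0]},
    {"xyz": [2.5, 0.28, 1.65], "rot": [0, 0, 0]},
    {"xyz": [3.0, 0.33, 1.65], "rot": [0, 0, 0]},
    {"xyz": [3.5, 0.39, 1.65], "rot": [0, 0, 0]},
  ],
)

```text
t: 9.35
tool_pos: [0.424, -0.0051, 0.001]
orientation: [2.041, 2.282, 0.135]
force: [-2.5, -0.8, 0.4]
opening: 0.0006
```

```bash
sed -i 's/\.017\*m/-.0115*m/' st.py; python3 st.py; python3 sh.py scene s7c 150 130 310 265 5
```

```text
9.35 [ 0.42397724 -0.0050766   0.00101632] [-2.45 -0.82  0.41] [ 0.036  0.169 -0.133 -0.004 -0.047  0.039]
tip [ 0.42264155 -0.00523686  0.01243736] jig -0.09408464963286133 -0.0031339107562938905 [ 0.11614682  0.01393577 -0.99313429]
```

View pics/s7c.png

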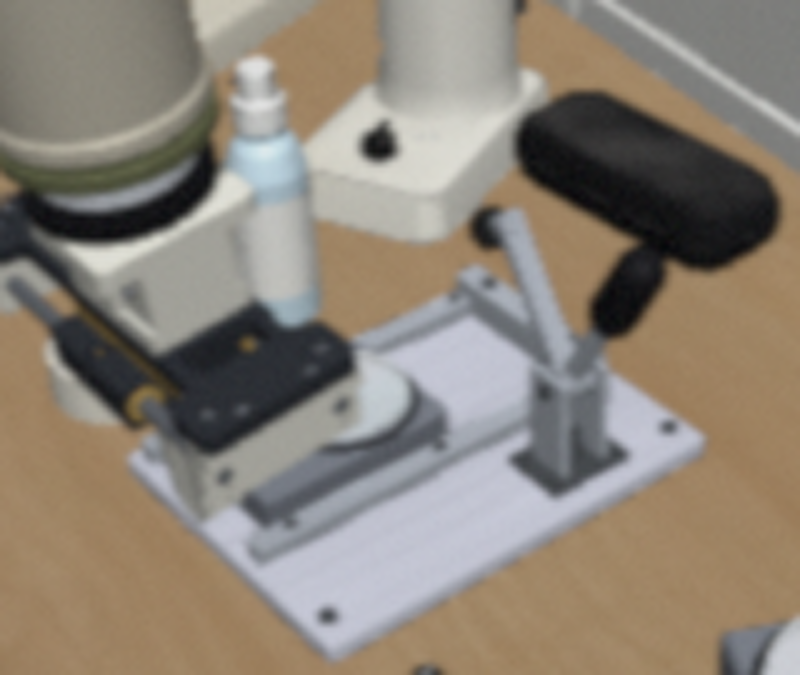

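Call:
carry_out(
  steps=[
    {"xyz": [0.5, 0.06, 0.25], "rot": [0, 0, 0]},
    {"xyz": [1.1, 0.12, 0.25], "rot": [0, 0, 0]},
    {"xyz": [1.7, 0.19, 0.25], "rot": [0, 0, 0]},
    {"xyz": [2.3, 0.26, 0.25], "rot": [0, 0, 0]},
    {"xyz": [2.9, 0.32, 0.25], "rot": [0, 0, 0]},
    {"xyz": [3.5, 0.39, 0.25], "rot": [0, 0, 0]},
    {"xyz": [4.1, 0.46, 0.25], "rot": [0, 0, 0]},
    {"xyz": [4.7, 0.52, 0.25], "rot": [0, 0, 0]},
    {"xyz": [5.3, 0.59, 0.25], "rot": [0, 0, 0]},
    {"xyz": [5.5, 0.61, 0.25], "rot": [0, 0, 0]},
  ],
)

```text
t: 10.4
tool_pos: [0.48, 0.0009, 0.0042]
orientation: [2.039, 2.281, 0.137]
force: [-2.5, -0.4, 0.2]
opening: 0.0006
```

```bash
python3 st.py; python3 sh.py scene s8c 150 130 310 265 5;python3 sh.py top t8c 165 150 305 260 5
```

```text
10.4 [0.48003164 0.00094737 0.00422714] [-2.46 -0.39  0.18] [ 0.01   0.047 -0.04  -0.003  0.003  0.009]
tip [0.47867116 0.00078914 0.01564528] jig -0.037732346475385536 -0.003351680009893022 [ 0.11830259  0.01375925 -0.99288226]
```

View pics/s8c.png

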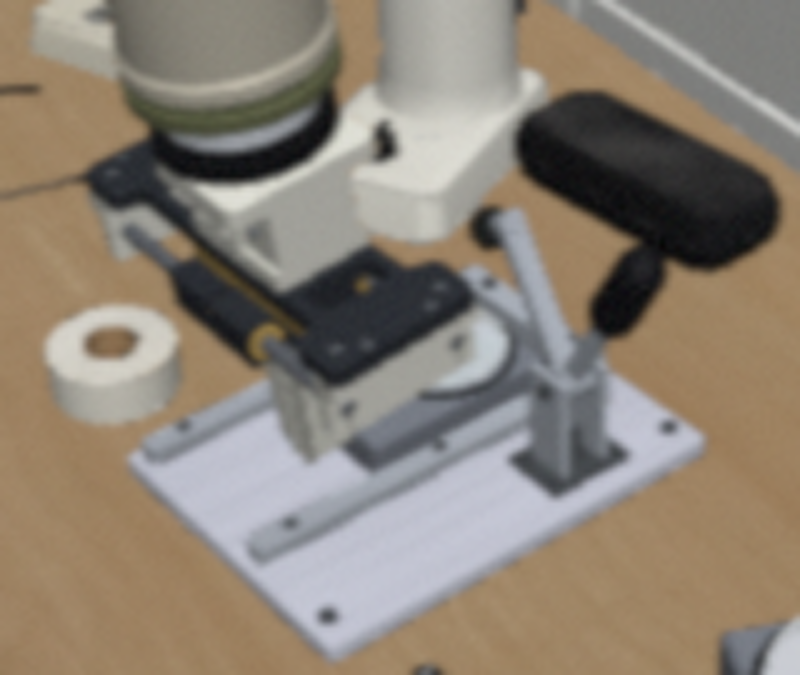

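View pics/t8c.png

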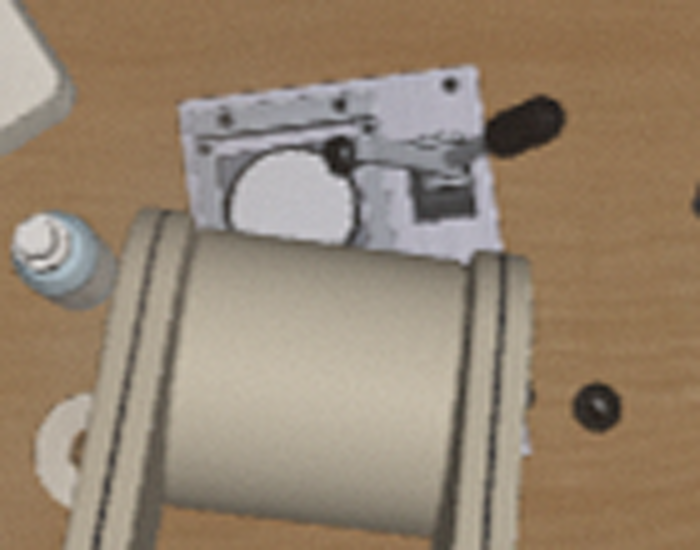

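Call:
carry_out(
  steps=[
    {"xyz": [0.3, 0.03, 0], "rot": [0, 0, 0]},
    {"xyz": [0.5, 0.06, 0], "rot": [0, 0, 0]},
    {"xyz": [0.7, 0.08, 0], "rot": [0, 0, 0]},
    {"xyz": [0.8, 0.09, 0], "rot": [0, 0, 0]},
    {"xyz": [0.8, 0.09, 0], "rot": [0, 0, 0]},
  ],
)

```text
t: 11.0
tool_pos: [0.4874, 0.0018, 0.0041]
orientation: [2.04, 2.281, 0.137]
force: [-2.2, 0.6, 1.7]
opening: 0.0004
```

Call:
carry_out(
  steps=[
    {"xyz": [0.1, 0.01, 0], "rot": [0, 0, 0]},
    {"xyz": [0.2, 0.02, 0], "rot": [0, 0, 0]},
    {"xyz": [0.2, 0.02, 0], "rot": [0, 0, 0]},
  ],
)

```text
t: 11.3
tool_pos: [0.4894, 0.002, 0.0041]
orientation: [2.039, 2.281, 0.137]
force: [-2.9, -1.0, 1.6]
opening: 0.0004
```

```bash
python3 st.py; python3 sh.py top t9c 165 150 305 260 5
```

```text
11.3 [0.48940747 0.00200636 0.0041388 ] [-2.94 -0.99  1.61] [-0.003 -0.     0.003  0.002 -0.003 -0.   ]
tip [0.48804975 0.00184817 0.01555727] jig -0.02829416275638991 -0.0033380829610683694 [ 0.11806284  0.01375513 -0.99291085]
```

View pics/t9c.png

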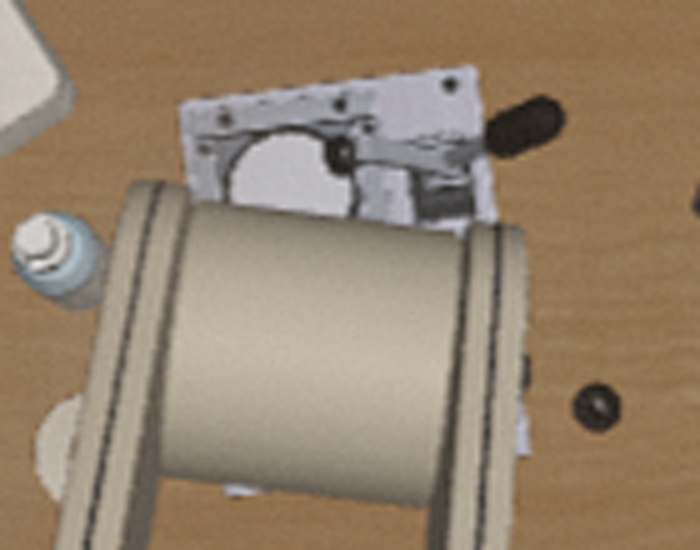

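Call:
carry_out(
  steps=[
    {"xyz": [0.1, 0.01, 0], "rot": [0, 0, 0]},
    {"xyz": [0.1, 0.01, 0], "rot": [0, 0, 0]},
  ],
)

```text
t: 11.55
tool_pos: [0.4898, 0.0021, 0.004]
orientation: [2.04, 2.281, 0.135]
force: [-6.1, -1.2, 4.6]
opening: 0.0005
```

Call:
carry_out(
  steps=[
    {"xyz": [0.1, 0.01, 0], "rot": [0, 0, 0]},
    {"xyz": [0.1, 0.01, 0], "rot": [0, 0, 0]},
  ],
)

```text
t: 11.75
tool_pos: [0.4899, 0.0021, 0.0037]
orientation: [2.041, 2.283, 0.133]
force: [-10.5, -0.8, 7.7]
opening: 0.0004
```

Call:
carry_out(
  steps=[
    {"xyz": [0.1, 0.01, 0], "rot": [0, 0, 0]},
    {"xyz": [0.1, 0.01, 0], "rot": [0, 0, 0]},
  ],
)

```text
t: 11.95
tool_pos: [0.49, 0.0022, 0.0034]
orientation: [2.042, 2.284, 0.131]
force: [-15.2, -1.4, 11.9]
opening: 0.0006
```

Call:
carry_out(
  steps=[
    {"xyz": [-0.5, -0.06, 0], "rot": [0, 0, 0]},
    {"xyz": [-1.5, -0.17, 0.3], "rot": [0, 0, 0]},
    {"xyz": [-3, -0.33, 1], "rot": [0, 0, 0]},
    {"xyz": [-4.5, -0.5, 4], "rot": [-0.77, 6.9, 0]},
    {"xyz": [-6, -0.67, 8.5], "rot": [-0.77, 6.9, 0]},
    {"xyz": [-6, -0.67, 13], "rot": [-0.77, 6.9, 0]},
    {"xyz": [-6, -0.67, 17.5], "rot": [-0.77, 6.9, 0]},
    {"xyz": [-6, -5, 19], "rot": [-0.77, 6.9, 0]},
    {"xyz": [-6, -10, 19], "rot": [-0.77, 6.9, 0]},
    {"xyz": [-6, -15, 19], "rot": [-0.77, 6.9, 0]},
  ],
)

```text
t: 12.95
tool_pos: [0.4336, -0.1494, 0.1958]
orientation: [2.09, 2.342, 0.001]
force: [1.5, 0.2, -0.4]
opening: 0.0005
```

```bash
python3 st.py; python3 sh.py scene s10c 150 130 310 265 5;python3 sh.py top t10c 165 150 305 260 5
```

```text
12.95 [ 0.43357831 -0.14937702  0.19582932] [ 1.48  0.21 -0.41] [-1.044  0.431 -0.325 -0.    -0.086 -1.022]
tip [ 0.4335508  -0.14936098  0.20732927] jig -0.09920791077428866 -0.14757949212231714 [ 0.00239231 -0.00139421 -0.99999617]
```

View pics/s10c.png

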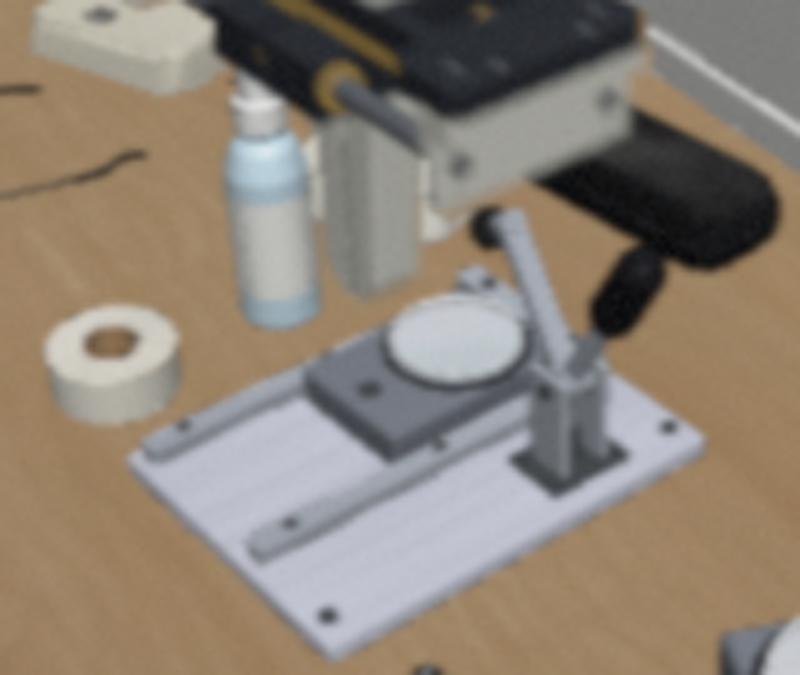

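View pics/t10c.png

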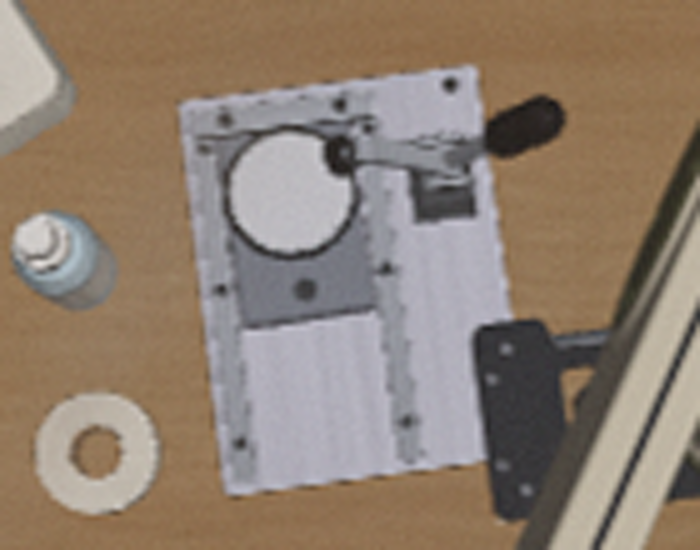

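Run:
```python
from h import *
c=calibration('top'); a=np.radians(6.36)
for n,(u,v),z in [('near L',(246,327),.032),('near R',(380,309),.032),('near mid',(313,318),.032),('lens',(291,191.5),.038),('stopL',(200,138),.032),('stopR',(372,117),.032)]:
    d=onz(c,165+u/5-.4,150+v/5-.4,z)[:2]-[.5158,.0083]; print(n,d@[np.cos(a),np.sin(a)],d@[-np.sin(a),np.cos(a)])
s=read_state();print(s['tool_pos'],s['dq'].round(3))
```

```text
near L -0.02109568365399647 0.033184467881459304
near R -0.020904007102963404 -0.036003405188225174
near mid -0.021000026944286848 -0.0013439303706010582
lens 0.04473951020938982 0.001577493782015604
stopL 0.07989527810784762 0.04493986368411246
stopR 0.07953274832733966 -0.045044652760114975
[ 0.43237529 -0.15314129  0.19468322] [ 0.087 -0.017  0.031  0.046  0.028  0.102]
```

Call:
carry_out(
  steps=[
    {"xyz": [3.5, 0, 0], "rot": [0, 0, 0]},
    {"xyz": [7.5, 0, 0], "rot": [0, 0, 0]},
    {"xyz": [11.5, 0, 0], "rot": [0, 0, 0]},
    {"xyz": [14.7, 0, 0], "rot": [0, 0, 0]},
    {"xyz": [14.7, 0, -3], "rot": [0, 0, 0]},
    {"xyz": [14.7, 0, -6], "rot": [0, 0, 0]},
    {"xyz": [14.7, 0, -8], "rot": [0, 0, 0]},
    {"xyz": [14.7, 0, -8], "rot": [0, 0, 0]},
    {"xyz": [14.7, 0, -8], "rot": [0, 0, 0]},
  ],
)

```text
t: 13.95
tool_pos: [0.5795, -0.1472, 0.1144]
orientation: [-2.092, -2.341, 0.002]
force: [-0.1, -0.1, 0.6]
opening: 0.0003
```

```bash
python3 st.py; python3 sh.py scene s11c 170 100 330 235 5;python3 sh.py top t11c 165 150 305 260 5;python3 sh.py wrist w11c 0 0 512 384 1
```

```text
13.95 [ 0.57946135 -0.1471778   0.11439225] [-0.08 -0.11  0.63] [-0.003 -0.025 -0.031 -0.004  0.003 -0.   ]
tip [ 0.57948632 -0.14718471  0.12589222] jig 0.04607052857412292 -0.1615826419764519 [-2.17191660e-03  6.00877670e-04 -9.99997461e-01]
```

View pics/s11c.png

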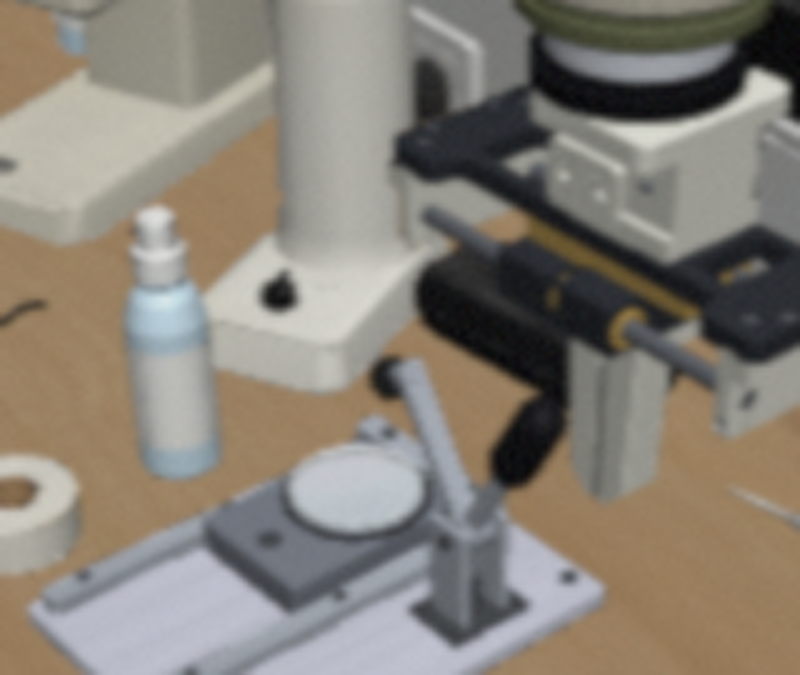

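View pics/w11c.png

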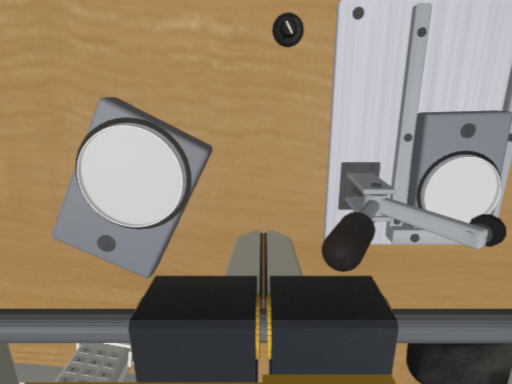

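Call:
carry_out(
  steps=[
    {"xyz": [0, 0, -0.6], "rot": [0, 0, 0]},
    {"xyz": [-0.07, 0.6, -0.6], "rot": [0, 0, 0]},
    {"xyz": [-0.13, 1.2, -0.6], "rot": [0, 0, 0]},
    {"xyz": [-0.2, 1.8, -0.5], "rot": [0, 0, 0]},
    {"xyz": [-0.27, 2.4, -0.4], "rot": [0, 0, 0]},
    {"xyz": [-0.33, 3.0, -0.3], "rot": [0, 0, 0]},
  ],
)

```text
t: 14.7
tool_pos: [0.5774, -0.119, 0.1133]
orientation: [2.093, 2.339, -0.002]
force: [0.5, -6.1, 4.4]
opening: 0.0006
```

```bash
python3 st.py; python3 sh.py scene s12c 170 100 330 235 5
```

```text
14.7 [ 0.577426   -0.11895046  0.11327979] [ 0.54 -6.12  4.44] [ 0.096 -0.056  0.043  0.008  0.014  0.092]
tip [ 0.57740832 -0.1189166   0.12477972] jig 0.047136712751049116 -0.13325831054730733 [ 0.00153808 -0.00294494 -0.99999448]
```

View pics/s12c.png

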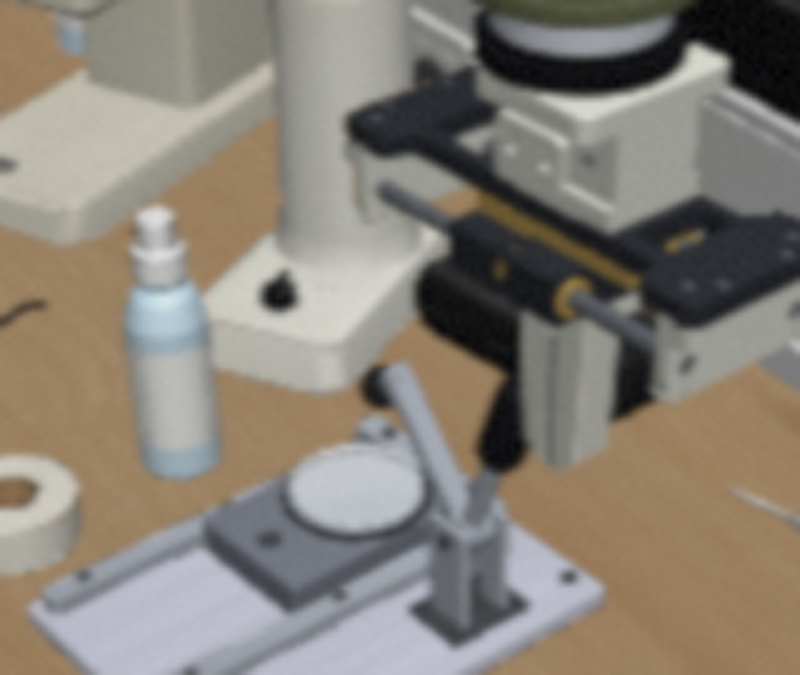

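Call:
carry_out(
  steps=[
    {"xyz": [-0.07, 0.6, 0.1], "rot": [0, 0, 0]},
    {"xyz": [-0.13, 1.2, 0.2], "rot": [0, 0, 0]},
    {"xyz": [-0.2, 1.8, 0.3], "rot": [0, 0, 0]},
    {"xyz": [-0.27, 2.4, 0.3], "rot": [0, 0, 0]},
    {"xyz": [-0.33, 3.0, 0.3], "rot": [0, 0, 0]},
    {"xyz": [-0.36, 3.3, 0.3], "rot": [0, 0, 0]},
    {"xyz": [-0.36, 3.3, 0.3], "rot": [0, 0, 0]},
  ],
)

```text
t: 15.45
tool_pos: [0.5719, -0.0838, 0.1136]
orientation: [-2.091, -2.34, 0.002]
force: [0.3, -0.1, -0.1]
opening: 0.0002
```

```bash
python3 st.py; python3 sh.py scene s13c 170 100 330 235 5
```

```text
15.45 [ 0.57194534 -0.08382919  0.11357987] [ 0.31 -0.13 -0.15] [-0.01   0.    -0.006 -0.005 -0.    -0.007]
tip [ 0.57198287 -0.08384003  0.12507981] jig 0.04563026537639472 -0.09779661328470081 [-3.26284007e-03  9.42205903e-04 -9.99994233e-01]
```

View pics/s13c.png

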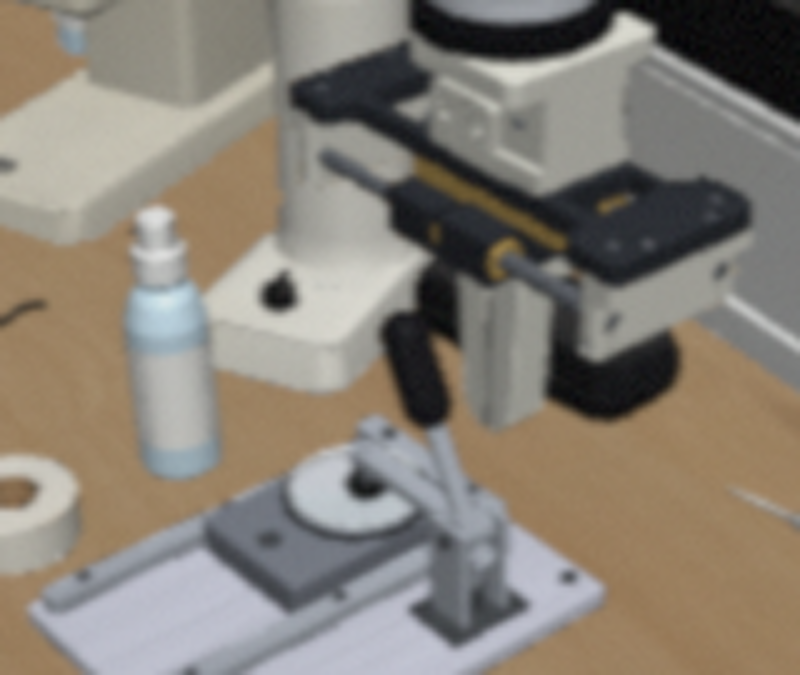

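It snapped over, and the pad is on the lens at (365, 485) in the crop. I'll back the gripper off to −y, raise it, and check.

Call:
carry_out(
  steps=[
    {"xyz": [0.3, -3, 0], "rot": [0, 0, 0]},
    {"xyz": [0.6, -6, 1], "rot": [0, 0, 0]},
    {"xyz": [0.6, -9, 5], "rot": [0, 0, 0]},
    {"xyz": [0.6, -12, 9], "rot": [0, 0, 0]},
    {"xyz": [0, -15, 12], "rot": [0, 0, 0]},
    {"xyz": [-4, -17, 12], "rot": [0, 0, 0]},
    {"xyz": [-8, -20, 12], "rot": [0, 0, 0]},
    {"xyz": [-8, -20, 12], "rot": [0, 0, 0]},
    {"xyz": [-8, -20, 12], "rot": [0, 0, 0]},
  ],
)

```text
t: 16.4
tool_pos: [0.4917, -0.2856, 0.2342]
orientation: [-2.096, -2.338, 0.001]
force: [0.2, 0.8, -0.3]
opening: 0.0006
```

```bash
python3 st.py; python3 sh.py scene s14c 150 130 310 265 5;python3 sh.py top t14c 165 150 305 260 5
```

```text
16.4 [ 0.49165651 -0.28555341  0.2341772 ] [ 0.17  0.78 -0.28] [ 0.041  0.017 -0.017  0.008 -0.003  0.008]
tip [ 0.49167842 -0.2855598   0.24567718] jig -0.0565254769790969 -0.28937916443373124 [-1.90547024e-03  5.55102220e-04 -9.99998031e-01]
```

View pics/s14c.png

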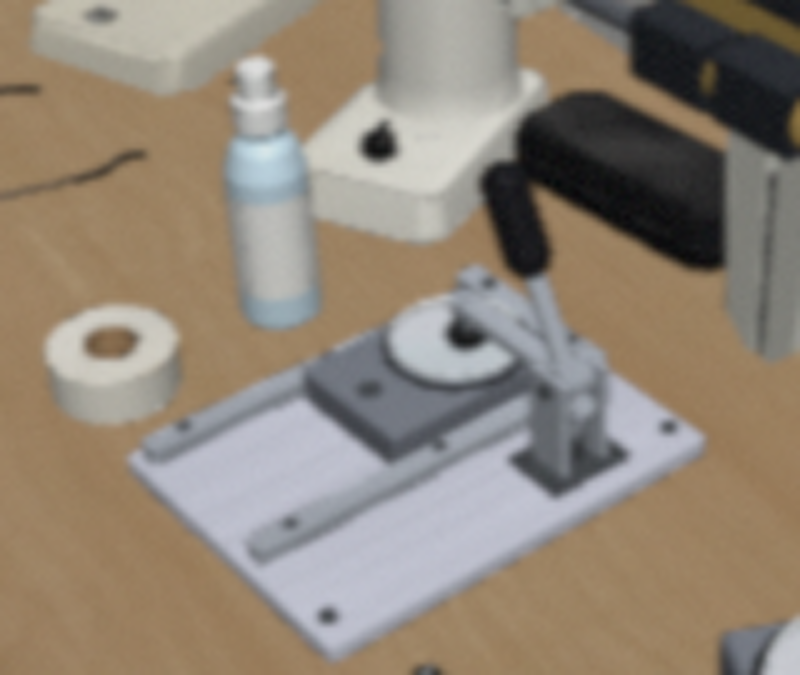

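View pics/t14c.png

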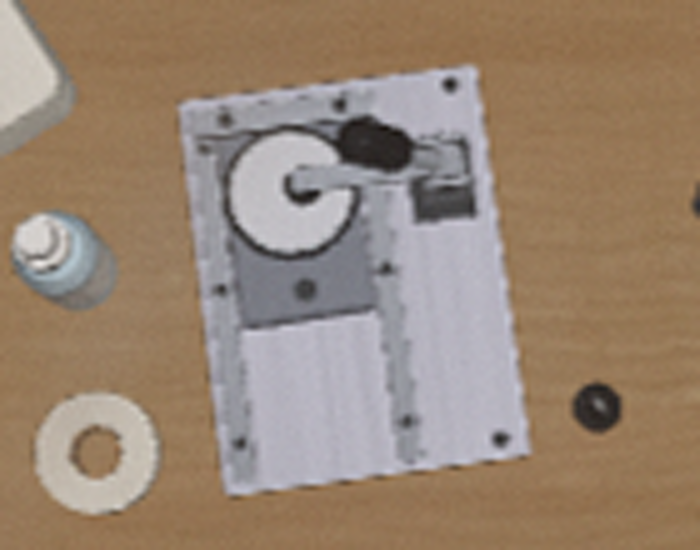

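```bash
python3 -c "
from plant import *
print(close_job())"
```

```text
the job is handed in; nothing more can be done
None
```

I pushed the lens pallet home against the end stop, then pushed the toggle lever over. It snapped past centre, and the rubber pad is now on the middle of the lens. I handed the job in at about 16.5 s with the gripper well clear.

**Pallet:** The pallet slid with about 2.5 N, then stopped against about 15 N. In the last top view its near face is square and reads at jig x of about −21 mm, against −20 mm nominal. The stop itself read 79.7 mm against 80 mm, so the 1 mm difference is within measuring error.

**Lever:** It took about 6 N and was closed in the final views, with no force left on the tool. The bottle, roll and small block are at the same pixels as at the start.

**What disagreed:**
- **Fingertip position:** The fingertips are not 17 mm ahead of the TCP as nose_length says. They touched down about 11–12 mm behind it.
- **First push:** Because of that, it passed over the pallet without touching it. I found the offset by touching the tips to the worktop, which read 34 N on the wrist, and corrected for it.
- **Lifting force at the stop:** I also read about 12 N upwards on the tool there, probably because the tip was rubbing the plate. The pallet did not tip.

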